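# Press a mould dowel home with the locking bench clamp

### The job

One brass dowel of the small plaster mould half still stands proud. Stand that half upright on the bench clamp's wooden rest, dowel towards the moving jaw, push it gently snug into the corner so that its back touches the anvil and its edge the end stop, and let go; squeeze the clamp's handles together, without forcing them, until they lock over centre by themselves and the dowel is fully home. Then, hand off the handles, pull the release lever so that the clamp springs wide open, leaving the mould standing on the rest and everything else undisturbed.

Things in the scene. Friction and masses are not known exactly. Their poses are not given: they have to be found in the camera images.
- clamp: Bolted-down steel locking pliers lying flat, 270 mm long. Origin on the bench under the anvil face; x from anvil to moving jaw, y along the pliers from handles to jaws (moving handle reaches y=-240 mm, lever tail -256), z up. Jaws and handles are centred 58 mm above the bench, 14 to 20 mm high; base plate 10 mm high, from y=-130 to 40 mm. Takes at most 45 N from the robot, all contacts together.
- anvil: Flat round anvil (20 mm wide) of the fixed jaw. Origin: centre of its face, 58 mm above the bench; the mould's back bears on it. Axes as the clamp's. Plaster chips: push the mould against it with under 30 N.
- rest_spot (a point): Point on the wooden rest (top 24 mm above the bench), 17 mm in x from the anvil face, 28.5 mm in y from the end stop's face. With the mould seated, the centre of its underside comes to stand 0 to 3.5 mm from here in +x and within 2.5 mm either way in y, as its trimmed faces have it. Axes as the clamp's.
- end_stop: Steel lug at the handle side of the rest, 36 mm long (x), standing 15 mm above the rest. Origin: middle of its face, at the rest's height, 22 mm in x from the anvil face; the mould's edge bears on this face, which looks to the clamp's +y. Push the mould against it with under 30 N.
- pad_face (a point): Centre of the moving jaw's round rubber-faced pad (20 mm wide) on a spring-loaded spindle. Wide open it stands 55 mm in x from the anvil face, 10 mm towards the handles; it swings in onto the dowel. The jaw's top is 66 mm above the bench.
- handle_grip (a point): Point on the outer (+x of the clamp) face of the moving handle, 58 mm above the bench, 74 mm behind its pivot: a good place to squeeze from above, one finger outside each handle. Here the handles measure 70 mm over their outer faces wide open and 42 mm locked.
- fixed_handle (a point): Point on the outer (-x of the clamp) face of the fixed handle, 4 mm in -x and 155 mm in -y from the anvil face. The fixed handle, 12 mm wide, runs along y from -72 to -190 mm of the clamp; its adjusting knob (16 mm wide) ends at y=-204 mm.
- handle_pivot (a point): Pivot of the moving handle, 58 mm above the bench; it shifts about 7 mm as the jaw moves.
- lever_tail (a point): Point on the inner face (towards the fixed handle's line) of the release lever's bare tail, 58 mm above the bench. The lever is a dark strip, 5 mm thick, 12 mm high; its tail lies at y=-205 to -256 mm of the clamp, behind the fixed handle's knob. From above, shut fingers fit on its inner side and pull it towards the clamp's +x.
- handle (a joint): Moving handle (rad): 0 wide open (sprung), 0.60 dead centre, 0.664 locked on its stop. At handle_grip closing takes about 6 N, from about 0.3 on (dowel pressed in, pad squeezed) 10 to 24 N; past dead centre it snaps to the stop by itself and stays, and more pushing only raises the force.
- release (a joint): Release lever (rad): 0 at rest (sprung), 0.45 fully pulled. When locked, about 4 N on the tail and 20 to 30 mm of travel tip the handle back over dead centre; it then springs open, the tail swinging about 60 mm towards the clamp's +x. The lever swings back when let go.
- dowel (a joint): How far the dowel stands out from home (m): 0 fully home, 0.0035 to 0.0055 at the start. It sits tight (about 13 N to push).
- mould: White plaster mould half, 90 mm high, 0.2 kg. Origin: centre of its underside. Parting face 17 mm along x, with spout cavity, two small fixed dowels and, 34 mm up, the loose dowel. Its +y edge is 26 mm off; hand-trimmed, so different each time: back 17 to 20.5 mm, -y edge 26 to 31 mm off. Upright, x within 0.5 rad of world +x. Grip across y, over 45 mm up (clear of the jaws).
- dowel_nose (a point): Centre of the end of the loose brass dowel (10 mm nose with a 16 mm flange): 4.5 mm out of the parting face when home, plus the dowel's value.
- mating_half: Bystander: the other mould half, about the same size, with brass sockets flush in its face instead of dowels. Origin at the centre of its underside. Not to be moved.
- vase: Bystander: small unglazed vase, 92 mm wide, 122 mm high. Origin at the centre of its underside.
- jar: Bystander: glaze jar, 68 mm wide, 85 mm high. Origin at the centre of its underside.
- trim_tool: Bystander: trimming tool with a wooden handle and a steel loop, lying flat, 160 mm long, 16 mm thick. Origin under its middle.
Things that resemble listed ones, but are neither listed nor needed, are in the scene too. What is shaped like the mould but orange or turquoise is not meant.

How it is judged:
By the outcome, as a careful person would: the job done as asked, in the order asked, and still so for the second after the job is handed in, with the robot touching nothing.
It also fails if it takes over 72 s, if anything falls off the work surface, if the arm or the gripper's body presses on something with over 40 N, if the wrist force passes 120 N, or if a joint passes its speed limit or range.

### The arm

A 6-joint arm with a two-finger parallel gripper is mounted at the origin on the work surface. World frame = base frame: x ahead of the robot, y to its left, z up, the work surface at z = 0. Lengths are in m, angles in rad, forces in N, time in s.
With the tool pointing down it reaches from about 0.35 to 0.975 m from the base axis. Payload 4.9 kg.
Tool frame: the origin (TCP) lies on the centre line of the jaws, within the pads' length; the fingertips stand 14 mm ahead of it and the grasp point (between the pads) lies 5 mm behind it; z points along the fingers, y is the line along which they close (so a half turn about z gives the same grasp; the last joint's range is limited). The gripper opens to 85 mm and grips with 20 to 120 N. Pads are 22 mm wide; open, the fingers measure 114 mm over their backs; the gripper's body (76 mm by 85 mm) begins 54 mm behind the grasp point. The pads swing forward as they close: fully open they stand 13 mm farther back than shut.
Start: joints at [-1.315, 0.053, 1.613, -0, 1.476, -0.119], TCP at [0.229, -0.582, 0.245] pointing down, gripper open.
Joint ranges: [-3.01, 3.01], [-1.01, 2.22], [0.06, 2.58], [-1.02, 4.17], [0.09, 2.62], [-3.14, 3.14]. Speed limits (rad/s): [2.57, 2.57, 3.14, 3.14, 3.14, 3.14].

### API

Orientations are given as a unit quaternion [w, x, y, z].
In Python, from plant import * gives the robot as it stands.
- The arm moves only by the tool send_rows, never from a script. Its argument "steps" is a list of rows, each an object with "translation": the shift along the tool's x, y, z in cm, a list of three; "delta_rot": the turn, a rotation vector about the tool's x, y, z in rad, a list of three; "jaw": the finger opening in cm, from 0 to 8.54. In form: [{"translation": [dx, dy, dz], "delta_rot": [rx, ry, rz], "jaw": jaw}, ...]. A call has exactly 8 rows; each row is the pose to reach, as a shift and turn from the pose commanded when the call began, along the tool's axes at that moment; what a row does not reach only later rows make up. A row lasts 1/10 s, in which the tool goes at most 50 mm and 8.59 degrees, less where a joint would pass 70% of its speed; a pose out of reach is approached as far as the arm can. A call with a gripper value outside its range is refused whole. The fingers move at their own pace and stop on an object; the grip force is fixed at half the most. Time passes only in rows, so rows that repeat a pose let the fingers close, or fill a call up. It gives the time, the measured TCP pose, the force, the opening and the grip force at its end, in the units of the state.
- state(): the state, without advancing time (a new reading comes with each control period).
- grab_frame(name): name is "side" or "top"; returns a dict with "pixels" (384x512x3 uint8, blue, green, red), "range_z" (384x512 float32, m along the optical axis (not along the pixel's ray), 0 where there is no reading), "fx", "fy", "cx", "cy" (pixels), "rvec" (rotation vector, rad) and "tvec" (3), from world to camera coordinates, as OpenCV has them. Camera axes: x right, y down, z forward; pixel columns grow to the right and rows downward; lengths in m; the calibration is good to about 2 mm. A picture is of the moment at which its call begins.
- job_done(): hands the job in; it is judged then, once.
The state is a dict: "time": time; "joint_pos": joint angles; "joint_vel": joint speeds; "joint_efforts": joint torques, N m; "tool_pos": TCP position; "tool_rot": TCP orientation; "contact_force": force on the tool from outside, world axes, zero at the start; "ft_torque": the same for the moment, N m; "gripper_width": opening from 0.0 (shut) to 1.0 (fully open); "grasp_force": force on a finger pad.
Only numpy, scipy, OpenCV 4.12 (cv2) and the standard library are available. Lean on these libraries where they do the work, as an engineer would, in place of code of your own. Each camera call takes 0.05 s, during which the arm holds its last target. There are 200 camera calls.

## Working session

There is one attempt and no reset: what is moved stays moved. The work goes in short steps, Python scripts to look and compute and a tool call to move; the robot and the scene stay as the last step left them, time stands still between calls to the robot, and variables do not carry over. Pictures are saved under pics/ and viewed, at most 10 in all, crops included, and the job is handed in when it is done.

Besides the shell and the picture viewer there is one more tool, called by a JSON object that holds its "method" and its "body", one argument or row to a line. send_rows: Moves the arm, as the interface text tells. Its arguments: {"type":"object","properties":{"steps":{"type":"array","items":{"type":"object","properties":{"translation":{"type":"array","items":{"type":"number"}},"delta_rot":{"type":"array","items":{"type":"number"}},"jaw":{"type":"number"}}}}},"required":["steps"]}

```bash
ls; mkdir -p pics; cat > h.py <<'E'
from plant import *
import numpy as np, cv2
def cloud(f):
    z=f["range_z"]; v,u=np.mgrid[:384,:512]
    P=np.stack([(u-f["cx"])/f["fx"]*z,(v-f["cy"])/f["fy"]*z,z],-1)
    R=cv2.Rodrigues(np.array(f["rvec"],float))[0]
    W=(P-np.array(f["tvec"]).ravel())@R
    W[z==0]=np.nan
    return W
E
python3 - <<'E'
from h import *
s=state();print(s)
import pickle
for n in ("top","side"):
    f=grab_frame(n);pickle.dump(f,open(n+".pkl","wb"))
    cv2.imwrite(f"pics/{n}0.png",cv2.resize(f["pixels"],(768,576)))
    R=cv2.Rodrigues(np.array(f["rvec"],float))[0];print(n,-R.T@np.array(f["tvec"]).ravel(),f["fx"],R)
E
```

```text
pics
{'time': 0.0, 'joint_pos': array([-1.31501304e+00,  5.33725938e-02,  1.61428207e+00,  6.90496864e-06,
        1.47596062e+00, -1.19003824e-01]), 'joint_vel': array([ 0.0003868 , -0.0014887 , -0.00057706,  0.00065757, -0.00041704,
        0.00056815]), 'joint_efforts': array([ 2.07825775e-03, -3.93679655e+01, -3.70173991e+01,  8.62602610e-05,
        7.12832581e-03, -5.76450887e-06]), 'tool_pos': array([ 0.22864891, -0.5810521 ,  0.24406034]), 'tool_rot': array([-1.00918511e-03,  9.82492708e-01,  1.86298296e-01, -6.56810117e-05]), 'contact_force': array([-0.65062398,  0.47638955, -1.25356596]), 'ft_torque': array([ 0.04072837,  0.0142056 , -0.04108455]), 'grasp_force': 0.0, 'gripper_width': 0.9984518438179162}
top [0.35739595 0.07035302 1.4714056 ] 491.07369961078524 [[ 0.00530323 -0.99994306  0.00926007]
 [-0.99127767 -0.00647625 -0.13163071]
 [ 0.13168318 -0.00848123 -0.99125557]]
side [-0.11129552  0.88912078  1.07080076] 448.4650090965953 [[-0.77688665 -0.62963428 -0.0027949 ]
 [-0.42464284  0.52722103 -0.73601389]
 [ 0.46489311 -0.57061253 -0.67696066]]
```

View pics/top0.png

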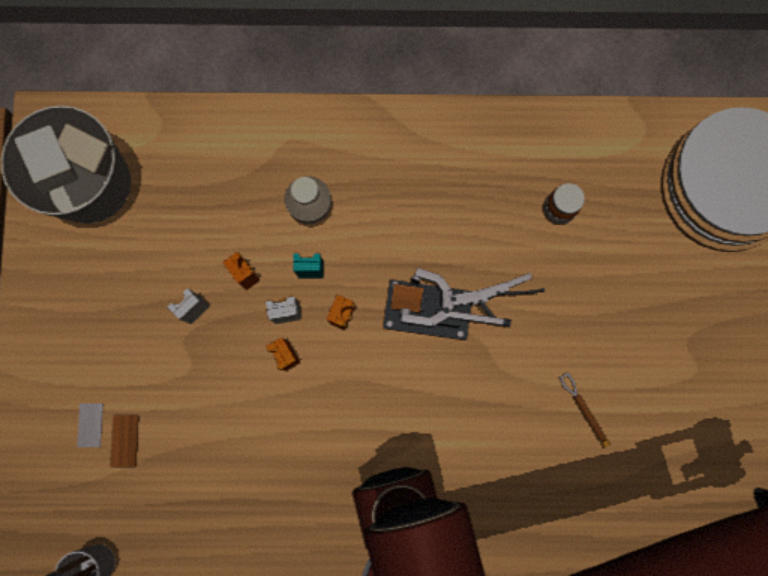

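View pics/side0.png

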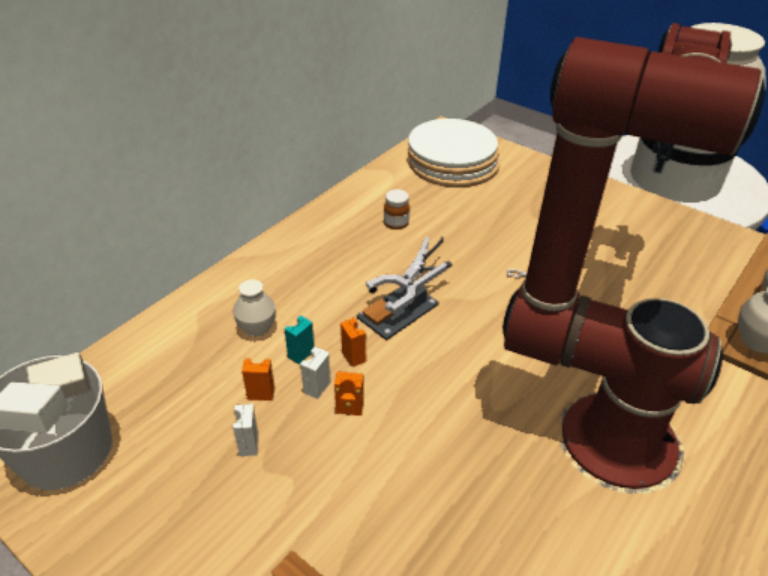

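```bash
python3 - <<'E'
from h import *
import pickle
T=pickle.load(open("top.pkl","rb"));S=pickle.load(open("side.pkl","rb"))
t=T["pixels"];s=S["pixels"]
a=cv2.resize(t[155:260,105:245],(420,315),interpolation=cv2.INTER_CUBIC)
b=cv2.resize(s[190:320,140:270],(380,380),interpolation=cv2.INTER_CUBIC)
c=cv2.resize(t[170:235,250:370],(420,228),interpolation=cv2.INTER_CUBIC)
d=cv2.resize(s[150:230,225:315],(380,338)[0:2],interpolation=cv2.INTER_CUBIC)[:220]
o=np.zeros((600,800,3),np.uint8);o[:315,:420]=a;o[:380,420:]=b;o[320:548,:420]=c;o[380:600,420:]=d
cv2.imwrite("pics/crop1.png",o)
for n,f in(("top",T),("side",S)):
    W=cloud(f);hsv=cv2.cvtColor(f["pixels"],cv2.COLOR_BGR2HSV)
    tall=(W[...,2]>.07)&(W[...,2]<.1)&(hsv[...,1]<60)
    k,l,st,ce=cv2.connectedComponentsWithStats(tall.astype(np.uint8))
    for i in range(1,k):
        if st[i,4]<15: continue
        p=W[l==i];q=p[(p[:,2]>.08)][:,:2].astype(np.float32)
        print(n,ce[i].round(),st[i,4],np.nanmean(p,0).round(3),np.nanmax(p[:,2]).round(4),[np.round(x,3) for x in cv2.minAreaRect(q)] if len(q)>5 else"")
E
```

```text
top [38. 84.] 44 [0.887 0.711 0.087] 0.1 [array([0.889, 0.708]), array([0.008, 0.032]), np.float64(18.248)]
top [57. 84.] 76 [0.886 0.657 0.086] 0.0995 [array([0.885, 0.652]), array([0.077, 0.01 ]), np.float64(71.905)]
top [ 18. 123.] 154 [0.769 0.762 0.086] 0.0991 [array([0.763, 0.756]), array([0.115, 0.021]), np.float64(27.295)]
top [ 77. 123.] 72 [0.771 0.592 0.086] 0.0999 [array([0.774, 0.592]), array([0.013, 0.093]), np.float64(75.56)]
top [210. 121.] 16 [0.781 0.207 0.082] 0.0943 [array([0.776, 0.205]), array([0.016, 0.005]), np.float64(25.425)]
top [379. 132.] 320 [ 0.751 -0.283  0.084] 0.0947 [array([ 0.751, -0.283]), array([0.056, 0.057]), np.float64(42.928)]
top [214. 131.] 17 [0.748 0.195 0.088] 0.0997 [array([0.749, 0.198]), array([0.011, 0.015]), np.float64(86.006)]
top [199. 138.] 65 [0.729 0.239 0.083] 0.0991 [array([0.731, 0.241]), array([0.058, 0.024]), np.float64(65.648)]
top [ 65. 140.] 30 [0.721 0.626 0.083] 0.0961 [array([0.72 , 0.626]), array([0.005, 0.025]), np.float64(35.438)]
top [ 53. 144.] 22 [0.707 0.656 0.088] 0.099 [array([0.706, 0.658]), array([0.004, 0
[... 596 characters left out ...]
4(36.51)]
side [169. 205.] 249 [0.735 0.241 0.084] 0.0996 [array([0.738, 0.237]), array([0.071, 0.036]), np.float64(48.304)]
side [501. 218.] 187 [-0.107 -0.36   0.086] 0.0999 [array([-0.101, -0.363]), array([0.026, 0.078]), np.float64(59.497)]
side [210. 241.] 218 [0.527 0.274 0.085] 0.0952 [array([0.531, 0.269]), array([0.039, 0.055]), np.float64(10.404)]
side [ 63. 260.] 33 [0.802 0.588 0.086] 0.0987 [array([0.801, 0.588]), array([0.004, 0.026]), np.float64(87.368)]
side [163. 279.] 231 [0.533 0.457 0.086] 0.0949 [array([0.537, 0.455]), array([0.033, 0.054]), np.float64(45.746)]
side [ 43. 303.] 437 [0.721 0.702 0.085] 0.1 [array([0.732, 0.704]), array([0.173, 0.058]), np.float64(70.128)]
```

View pics/crop1.png

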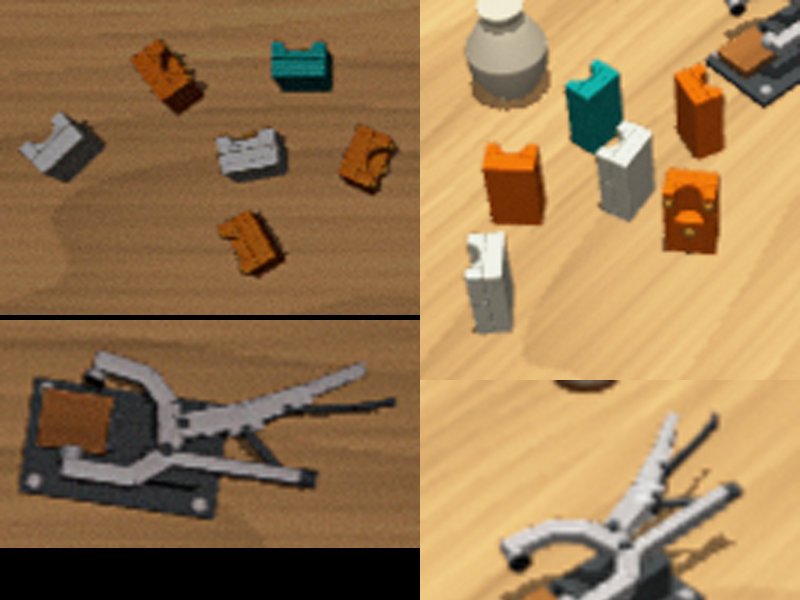

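Top view: the two white halves are at (187,305) = A and (283,309) = B (768-px picture). Only B, yaw about +10°, has its spout/parting side within 0.5 rad of world +x. A is at about 45°, so it is the mating half. The crop confirms that B's notch side faces +x, and the orange and turquoise ones are decoys. The clamp is at (385–545, 270–338), with its handles towards world −y and the moving handle on the far side.

```bash
python3 - <<'E'
from h import *
import pickle
for n in("top","side"):
    f=pickle.load(open(n+".pkl","rb"))
    W=cloud(f);hsv=cv2.cvtColor(f["pixels"],cv2.COLOR_BGR2HSV)
    near=(W[...,0]>.4)&(W[...,0]<.68)&(W[...,1]>-.25)&(W[...,1]<.14)
    z=W[...,2]
    for nm,m in(("plate",near&(z>.005)&(z<.014)&(hsv[...,2]<75)&(hsv[...,1]<90)),("rest",near&(z>.018)&(z<.030)&(hsv[...,1]>90)),("steel",near&(z>.05)&(z<.075)&(hsv[...,1]<90)),("stop",near&(z>.031)&(z<.045))):
        k,l,st,ce=cv2.connectedComponentsWithStats(m.astype(np.uint8))
        for i in range(1,k):
            if st[i,4]<10: continue
            p=W[l==i];r=cv2.minAreaRect(p[:,:2].astype(np.float32))
            print(n,nm,ce[i].round(),st[i,4],p.mean(0).round(3),np.percentile(p[:,2],[5,50,95]).round(3),[np.round(x,3) for x in r])
    m=near&(z>.05)&(z<.08)
    print(n);P=W[m];h=hsv[m]
    # fixed handle: lower branch for y in -.19..-.08
    for y in np.arange(-.24,.12,.01):
        q=P[(abs(P[:,1]-y)<.005)]
        if len(q):
            xs=np.sort(q[:,0]);g=np.split(xs,np.where(np.diff(xs)>.006)[0]+1)
            print(y.round(3),[(a[0].round(3),a[-1].round(3),len(a)) for a in g])
E
```

```text
top plate [270. 189.] 34 [0.594 0.03  0.009] [0.006 0.009 0.012] [array([0.594, 0.03 ]), array([0.06 , 0.006]), np.float64(82.196)]
top plate [280. 216.] 382 [ 0.512 -0.     0.01 ] [0.006 0.01  0.013] [array([ 0.535, -0.014]), array([0.168, 0.087]), np.float64(81.69)]
top plate [287. 201.] 204 [ 0.558 -0.021  0.01 ] [0.006 0.01  0.014] [array([ 0.554, -0.018]), array([0.055, 0.07 ]), np.float64(65.144)]
top plate [305. 194.] 19 [ 0.578 -0.074  0.01 ] [0.006 0.01  0.014] [array([ 0.58 , -0.074]), array([0.013, 0.02 ]), np.float64(10.324)]
top plate [308. 206.] 54 [ 0.543 -0.084  0.009] [0.006 0.009 0.013] [array([ 0.541, -0.08 ]), array([0.018, 0.04 ]), np.float64(13.872)]
top rest [270. 198.] 300 [0.563 0.029 0.024] [0.019 0.024 0.028] [array([0.562, 0.029]), array([0.058, 0.05 ]), np.float64(81.538)]
top steel [308. 201.] 1097 [ 0.55  -0.078  0.065] [0.058 0.065 0.071] [array([ 0.555, -0.096]), array([0.276, 0.111]), np.float64(87.841)]
top stop [281. 201.] 33 [ 0.553 -0.003  0.038] [0.033 0.038 0.042] [array([ 0.553, -0.003]), array([0.008, 0.035]), np.float64(82.94)]
top
-0.24 [(n
[... 5654 characters left out ...]
(np.float64(0.506), np.float64(0.533), 14), (np.float64(0.571), np.float64(0.604), 27)]
-0.02 [(np.float64(0.502), np.float64(0.513), 12), (np.float64(0.523), np.float64(0.523), 1), (np.float64(0.588), np.float64(0.605), 17)]
-0.01 [(np.float64(0.501), np.float64(0.518), 17), (np.float64(0.591), np.float64(0.614), 16)]
0.0 [(np.float64(0.503), np.float64(0.519), 16), (np.float64(0.594), np.float64(0.61), 13)]
0.01 [(np.float64(0.504), np.float64(0.522), 17), (np.float64(0.584), np.float64(0.614), 24)]
0.02 [(np.float64(0.505), np.float64(0.522), 17), (np.float64(0.588), np.float64(0.601), 15)]
0.03 [(np.float64(0.505), np.float64(0.536), 21)]
0.04 [(np.float64(0.508), np.float64(0.534), 35)]
```

```bash
cat >> h.py <<'E'
import json,os
def st():
    s=state();q=s["tool_rot"];return s,2*np.arctan2(q[2],q[1])
def plan(*targets):
    """targets (x,y,z,yaw) of the tool (pointing down) -> rows relative to the commanded pose in cmd.json; last becomes cmd."""
    c=json.load(open("cmd.json")) if os.path.exists("cmd.json") else [.229,-.582,.245,.3748]
    x,y,z,a=c
    for t in targets:
        d=np.array(t[:3])-c[:3]
        tr=100*np.array([np.cos(a)*d[0]+np.sin(a)*d[1],np.sin(a)*d[0]-np.cos(a)*d[1],-d[2]])
        print(np.round(tr,2).tolist(),"rz",round(a-t[3],3))
    json.dump(list(map(float,t)),open("cmd.json","w"))
def brief():
    s,a=st();print("t",round(s["time"],2),"pos",s["tool_pos"].round(4),"yaw",round(a,4),"F",s["contact_force"].round(1),"w",round(s["gripper_width"],3),"g",round(s["grasp_force"],1))
E
python3 -c "
from h import *
plan((.5315,.2685,.2,.175))"
```

```text
[59.29, -68.07, 4.5] rz 0.2
```

{"method": "send_rows", "body": {
  "steps": [
    {"translation": [59.29, -68.07, 4.5], "delta_rot": [0, 0, 0.2], "jaw": 8.54},
    {"translation": [59.29, -68.07, 4.5], "delta_rot": [0, 0, 0.2], "jaw": 8.54},
    {"translation": [59.29, -68.07, 4.5], "delta_rot": [0, 0, 0.2], "jaw": 8.54},
    {"translation": [59.29, -68.07, 4.5], "delta_rot": [0, 0, 0.2], "jaw": 8.54},
    {"translation": [59.29, -68.07, 4.5], "delta_rot": [0, 0, 0.2], "jaw": 8.54},
    {"translation": [59.29, -68.07, 4.5], "delta_rot": [0, 0, 0.2], "jaw": 8.54},
    {"translation": [59.29, -68.07, 4.5], "delta_rot": [0, 0, 0.2], "jaw": 8.54},
    {"translation": [59.29, -68.07, 4.5], "delta_rot": [0, 0, 0.2], "jaw": 8.54}
  ]
}}

```text
time: 0.9
tool_pos: [0.3627, -0.2032, 0.2249]
tool_rot: [-0.0, 0.996, 0.087, 0.0]
contact_force: [0.7, 0.3, -0.4]
gripper_width: 0.999
grasp_force: 0.0
```

{"method": "send_rows", "body": {
  "steps": [
    {"translation": [0, 0, 0], "delta_rot": [0, 0, 0], "jaw": 8.54},
    {"translation": [0, 0, 0], "delta_rot": [0, 0, 0], "jaw": 8.54},
    {"translation": [0, 0, 0], "delta_rot": [0, 0, 0], "jaw": 8.54},
    {"translation": [0, 0, 0], "delta_rot": [0, 0, 0], "jaw": 8.54},
    {"translation": [0, 0, 0], "delta_rot": [0, 0, 0], "jaw": 8.54},
    {"translation": [0, 0, 0], "delta_rot": [0, 0, 0], "jaw": 8.54},
    {"translation": [0, 0, 0], "delta_rot": [0, 0, 0], "jaw": 8.54},
    {"translation": [0, 0, 0], "delta_rot": [0, 0, 0], "jaw": 8.54}
  ]
}}

```text
time: 1.7
tool_pos: [0.3626, -0.2055, 0.2254]
tool_rot: [-0.0, 0.996, 0.087, -0.0]
contact_force: [0.3, -0.9, -0.5]
gripper_width: 0.996
grasp_force: 0.0
```

```bash
python3 -c "
from h import *
brief()
s,a=st();json.dump([*s['tool_pos'],a],open('cmd.json','w'))
plan((.5315,.2685,.2,.175))"
```

```text
t 1.7 pos [ 0.3626 -0.2055  0.2254] yaw 0.1741 F [ 0.3 -0.9 -0.5] w 0.996 g 0.0
[24.85, -43.75, 2.54] rz -0.001
```

{"method": "send_rows", "body": {
  "steps": [
    {"translation": [24.85, -43.75, 2.54], "delta_rot": [0, 0, 0], "jaw": 8.54},
    {"translation": [24.85, -43.75, 2.54], "delta_rot": [0, 0, 0], "jaw": 8.54},
    {"translation": [24.85, -43.75, 2.54], "delta_rot": [0, 0, 0], "jaw": 8.54},
    {"translation": [24.85, -43.75, 2.54], "delta_rot": [0, 0, 0], "jaw": 8.54},
    {"translation": [24.85, -43.75, 2.54], "delta_rot": [0, 0, 0], "jaw": 8.54},
    {"translation": [24.85, -43.75, 2.54], "delta_rot": [0, 0, 0], "jaw": 8.54},
    {"translation": [24.85, -43.75, 2.54], "delta_rot": [0, 0, 0], "jaw": 8.54},
    {"translation": [24.85, -43.75, 2.54], "delta_rot": [0, 0, 0], "jaw": 8.54}
  ]
}}

```text
time: 2.5
tool_pos: [0.497, 0.1735, 0.2052]
tool_rot: [0.0, 0.996, 0.088, 0.0]
contact_force: [0.1, -0.5, 0.9]
gripper_width: 1.0
grasp_force: 0.0
```

```bash
python3 -c "
from h import *
f=grab_frame('top')
f=grab_frame('top')
brief()
s,a=st();json.dump([*s['tool_pos'],a],open('cmd.json','w'))
plan((.5315,.2685,.16,.175),(.5315,.2685,.07,.175))"
```

```text
t 2.6 pos [0.497  0.1758 0.2044] yaw 0.181 F [-0.4 -0.9 -0.4] w 1.004 g 0.0
[5.06, -8.5, 4.44] rz 0.006
[5.06, -8.5, 13.44] rz 0.006
```

{"method": "send_rows", "body": {
  "steps": [
    {"translation": [5.06, -8.5, 4], "delta_rot": [0, 0, 0], "jaw": 8.54},
    {"translation": [5.06, -8.5, 4], "delta_rot": [0, 0, 0], "jaw": 8.54},
    {"translation": [5.06, -8.5, 4], "delta_rot": [0, 0, 0], "jaw": 8.54},
    {"translation": [5.06, -8.5, 8], "delta_rot": [0, 0, 0], "jaw": 8.54},
    {"translation": [5.06, -8.5, 11], "delta_rot": [0, 0, 0], "jaw": 8.54},
    {"translation": [5.06, -8.5, 13.4], "delta_rot": [0, 0, 0], "jaw": 8.54},
    {"translation": [5.06, -8.5, 13.4], "delta_rot": [0, 0, 0], "jaw": 8.54},
    {"translation": [5.06, -8.5, 13.4], "delta_rot": [0, 0, 0], "jaw": 5}
  ]
}}

```text
time: 3.4
tool_pos: [0.5318, 0.263, 0.0717]
tool_rot: [0.0, 0.996, 0.087, -0.0]
contact_force: [0.2, -0.1, -0.1]
gripper_width: 0.858
grasp_force: 0.0
```

{"method": "send_rows", "body": {
  "steps": [
    {"translation": [0, 0, 0], "delta_rot": [0, 0, 0], "jaw": 4},
    {"translation": [0, 0, 0], "delta_rot": [0, 0, 0], "jaw": 4},
    {"translation": [0, 0, 0], "delta_rot": [0, 0, 0], "jaw": 4},
    {"translation": [0, 0, 0], "delta_rot": [0, 0, 0], "jaw": 4},
    {"translation": [0, 0, 0], "delta_rot": [0, 0, 0], "jaw": 4},
    {"translation": [0, 0, -2], "delta_rot": [0, 0, 0], "jaw": 4},
    {"translation": [0, 0, -5], "delta_rot": [0, 0, 0], "jaw": 4},
    {"translation": [0, 0, -9], "delta_rot": [0, 0, 0], "jaw": 4}
  ]
}}

```text
time: 4.2
tool_pos: [0.5301, 0.2629, 0.1605]
tool_rot: [0.001, 0.996, 0.087, -0.002]
contact_force: [0.3, 0.8, -2.3]
gripper_width: 0.608
grasp_force: 63.5
```

{"method": "send_rows", "body": {
  "steps": [
    {"translation": [0, 0, -6], "delta_rot": [0, 0, -0.15], "jaw": 4},
    {"translation": [0, 0, -6], "delta_rot": [0, 0, -0.3], "jaw": 4},
    {"translation": [0, 0, -6], "delta_rot": [0, 0, -0.45], "jaw": 4},
    {"translation": [0, 0, -6], "delta_rot": [0, 0, -0.6], "jaw": 4},
    {"translation": [0, 0, -6], "delta_rot": [0, 0, -0.75], "jaw": 4},
    {"translation": [0, 0, -6], "delta_rot": [0, 0, -0.9], "jaw": 4},
    {"translation": [0, 0, -6], "delta_rot": [0, 0, -1.05], "jaw": 4},
    {"translation": [0, 0, -6], "delta_rot": [0, 0, -1.2], "jaw": 4}
  ]
}}

```text
time: 5.0
tool_pos: [0.5315, 0.2634, 0.2217]
tool_rot: [0.0, 0.771, 0.637, 0.0]
contact_force: [-1.0, -0.5, -2.1]
gripper_width: 0.61
grasp_force: 63.7
```

```bash
python3 - <<'E'
from h import *
f=grab_frame('side');f=grab_frame('side');brief()
s,a=st()
R=cv2.Rodrigues(np.array(f["rvec"],float))[0]
p=R@s["tool_pos"]+np.array(f["tvec"]).ravel();u=int(f["fx"]*p[0]/p[2]+f["cx"]);v=int(f["fy"]*p[1]/p[2]+f["cy"])
print(u,v)
cv2.imwrite("pics/held.png",cv2.resize(f["pixels"][v-50:v+70,u-60:u+60],(600,600),interpolation=cv2.INTER_CUBIC))
E
```

```text
t 5.1 pos [0.5315 0.2635 0.2217] yaw 1.3744 F [-0.9  1.2 -1.9] w 0.607 g 63.7
208 204
```

View pics/held.png

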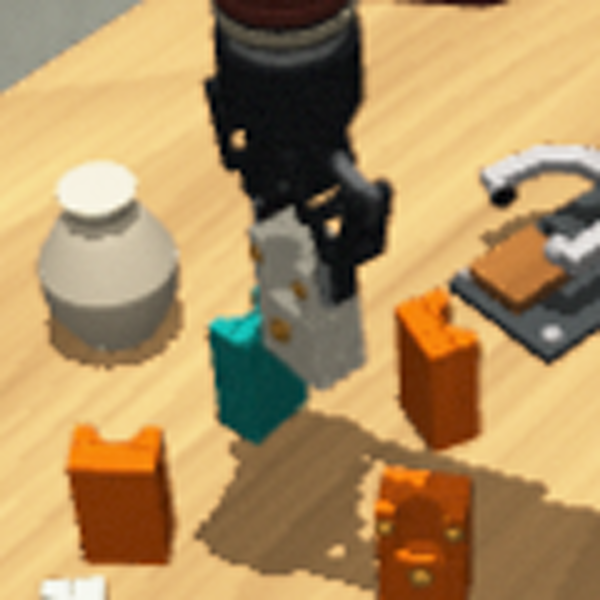

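The held half shows its parting face with brass dowels, the loose one at (280,330), so it is the mould. Moving it above the rest.

```bash
python3 -c "
from h import *
json.dump([.5315,.2635,.2217,1.375],open('cmd.json','w'))
plan((.559,.0375,.18,-.14))"
```

```text
[-21.63, 7.09, 4.17] rz 1.515
```

{"method": "send_rows", "body": {
  "steps": [
    {"translation": [-4, 1.3, 0], "delta_rot": [0, 0, 0.14], "jaw": 4},
    {"translation": [-8, 2.6, 0], "delta_rot": [0, 0, 0.28], "jaw": 4},
    {"translation": [-12, 3.9, 0], "delta_rot": [0, 0, 0.42], "jaw": 4},
    {"translation": [-16, 5.2, 0], "delta_rot": [0, 0, 0.56], "jaw": 4},
    {"translation": [-19, 6.2, 1], "delta_rot": [0, 0, 0.7], "jaw": 4},
    {"translation": [-21, 7.0, 2], "delta_rot": [0, 0, 0.84], "jaw": 4},
    {"translation": [-21.6, 7.1, 3], "delta_rot": [0, 0, 0.98], "jaw": 4},
    {"translation": [-21.6, 7.1, 4.2], "delta_rot": [0, 0, 1.12], "jaw": 4}
  ]
}}

```text
time: 5.9
tool_pos: [0.5595, 0.0364, 0.1796]
tool_rot: [0.0, 0.993, 0.121, 0.001]
contact_force: [-0.6, 0.5, -2.9]
gripper_width: 0.608
grasp_force: 63.5
```

{"method": "send_rows", "body": {
  "steps": [
    {"translation": [0, 0, 0], "delta_rot": [0, 0, 0.14], "jaw": 4},
    {"translation": [0, 0, 0], "delta_rot": [0, 0, 0.28], "jaw": 4},
    {"translation": [0, 0, 0], "delta_rot": [0, 0, 0.395], "jaw": 4},
    {"translation": [0, 0, 0], "delta_rot": [0, 0, 0.395], "jaw": 4},
    {"translation": [0, 0, 0], "delta_rot": [0, 0, 0.395], "jaw": 4},
    {"translation": [0, 0, 0], "delta_rot": [0, 0, 0.395], "jaw": 4},
    {"translation": [0, 0, 0], "delta_rot": [0, 0, 0.395], "jaw": 4},
    {"translation": [0, 0, 0], "delta_rot": [0, 0, 0.395], "jaw": 4}
  ]
}}

```text
time: 6.7
tool_pos: [0.5592, 0.038, 0.1792]
tool_rot: [0.0, 0.998, -0.07, 0.0]
contact_force: [-0.2, -0.8, -2.7]
gripper_width: 0.611
grasp_force: 63.5
```

```bash
python3 - <<'E'
from h import *
f=grab_frame('side');g=grab_frame('top');brief()
s,a=st();t=s["tool_pos"]
for n,F in(("side",f),("top",g)):
    W=cloud(F);hsv=cv2.cvtColor(F["pixels"],cv2.COLOR_BGR2HSV)
    d=W-t;L=np.stack([np.cos(a)*d[...,0]+np.sin(a)*d[...,1],-np.sin(a)*d[...,0]+np.cos(a)*d[...,1],d[...,2]],-1)
    m=(abs(L[...,0])<.04)&(abs(L[...,1])<.04)&(L[...,2]>-.085)&(L[...,2]<.025)&(hsv[...,1]<50)&(hsv[...,2]>110)
    P=L[m];print(n,len(P),np.percentile(P,[1,5,50,95,99],axis=0).round(4).tolist())
o=np.hstack([cv2.resize(g["pixels"][150:240,230:330],(400,360)),cv2.resize(f["pixels"][120:230,210:310],(400,440))[40:400]])
cv2.imwrite("pics/hover.png",o)
E
```

```text
t 6.8 pos [0.5592 0.038  0.1792] yaw -0.14 F [-0.   0.  -2.5] w 0.607 g 63.5
side 114 [[-0.0191, -0.025, -0.0671], [-0.018, -0.0223, -0.0562], [-0.0125, 0.0003, 0.0131], [0.0122, 0.0288, 0.0176], [0.0141, 0.0307, 0.0187]]Traceback (most recent call last):
  File "<stdin>", line 8, in <module>
    return _quantile_unchecked(
        a, q, axis, out, overwrite_input, method, keepdims, weights)
    return _ureduce(a,
                    func=_quantile_ureduce_func,
    ...<5 lines>...
                    overwrite_input=overwrite_input,
                    method=method)
    r = func(a, **kwargs)
    result = _quantile(arr,
                       quantiles=q,
    ...<2 lines>...
                       out=out,
                       weights=wgt)
    slices_having_nans = np.isnan(arr[-1, ...])
                                  ~~~^^^^^^^^^
IndexError: index -1 is out of bounds for axis 0 with size 0
```

{"method": "send_rows", "body": {
  "steps": [
    {"translation": [0, 0, 3], "delta_rot": [0, 0, 0], "jaw": 4},
    {"translation": [0, 0, 6], "delta_rot": [0, 0, 0], "jaw": 4},
    {"translation": [0, 0, 7.5], "delta_rot": [0, 0, 0], "jaw": 4},
    {"translation": [0, 0, 8.0], "delta_rot": [0, 0, 0], "jaw": 4},
    {"translation": [0, 0, 8.15], "delta_rot": [0, 0, 0], "jaw": 4},
    {"translation": [0, 0, 8.2], "delta_rot": [0, 0, 0], "jaw": 4},
    {"translation": [0, 0, 8.2], "delta_rot": [0, 0, 0], "jaw": 4},
    {"translation": [0, 0, 8.2], "delta_rot": [0, 0, 0], "jaw": 4}
  ]
}}

```text
time: 7.6
tool_pos: [0.56, 0.038, 0.0992]
tool_rot: [0.0, 0.998, -0.07, 0.001]
contact_force: [-3.0, 1.6, 5.7]
gripper_width: 0.608
grasp_force: 64.0
```

{"method": "send_rows", "body": {
  "steps": [
    {"translation": [0, 0, 0.03], "delta_rot": [0, 0, 0], "jaw": 4},
    {"translation": [0, 0, 0.06], "delta_rot": [0, 0, 0], "jaw": 4},
    {"translation": [0, 0, 0.09], "delta_rot": [0, 0, 0], "jaw": 4},
    {"translation": [0, 0, 0.12], "delta_rot": [0, 0, 0], "jaw": 4},
    {"translation": [0, 0, 0.15], "delta_rot": [0, 0, 0], "jaw": 4},
    {"translation": [0, 0, 0.15], "delta_rot": [0, 0, 0], "jaw": 4},
    {"translation": [0, 0, 0.15], "delta_rot": [0, 0, 0], "jaw": 4},
    {"translation": [0, 0, 0.15], "delta_rot": [0, 0, 0], "jaw": 4}
  ]
}}

```text
time: 8.4
tool_pos: [0.5604, 0.0381, 0.0991]
tool_rot: [0.0, 0.998, -0.07, 0.001]
contact_force: [-5.5, 0.7, 11.4]
gripper_width: 0.605
grasp_force: 64.5
```

{"method": "send_rows", "body": {
  "steps": [
    {"translation": [0, 0, -0.3], "delta_rot": [0, 0, 0], "jaw": 4},
    {"translation": [0, 0, -0.3], "delta_rot": [0, 0, 0], "jaw": 4},
    {"translation": [0, 0, -0.3], "delta_rot": [0, 0, 0], "jaw": 4},
    {"translation": [0, 0, -0.3], "delta_rot": [0, 0, 0], "jaw": 4},
    {"translation": [0, 0, -0.3], "delta_rot": [0, 0, 0], "jaw": 4},
    {"translation": [0, 0, -0.3], "delta_rot": [0, 0, 0], "jaw": 4},
    {"translation": [0, 0, -0.3], "delta_rot": [0, 0, 0], "jaw": 4},
    {"translation": [0, 0, -0.3], "delta_rot": [0, 0, 0], "jaw": 4}
  ]
}}

```text
time: 9.2
tool_pos: [0.5596, 0.038, 0.0992]
tool_rot: [-0.0, 0.998, -0.07, 0.001]
contact_force: [1.1, 1.2, 3.2]
gripper_width: 0.607
grasp_force: 64.1
```

```bash
python3 - <<'E'
from h import *
f=grab_frame('side');g=grab_frame('top');brief()
s,a=st();t=s["tool_pos"]
o=np.hstack([cv2.resize(g["pixels"][150:240,230:330],(400,360),interpolation=cv2.INTER_CUBIC),cv2.resize(f["pixels"][150:231,220:310],(400,360),interpolation=cv2.INTER_CUBIC)])
cv2.imwrite("pics/low.png",o)
W=cloud(f);hsv=cv2.cvtColor(f["pixels"],cv2.COLOR_BGR2HSV)
d=W-t;L=np.stack([np.cos(a)*d[...,0]+np.sin(a)*d[...,1],-np.sin(a)*d[...,0]+np.cos(a)*d[...,1],d[...,2]],-1)
# +y edge face of mould: side cam sees it
m=(abs(L[...,0])<.03)&(abs(L[...,1]-.027)<.006)&(L[...,2]>-.085)&(L[...,2]<.03)&(hsv[...,1]<60)&(hsv[...,2]>90)
P=L[m]
for z in np.arange(-.08,.03,.01):
    q=P[abs(P[:,2]-z)<.005]
    if len(q):print(round(z,3),len(q),q[:,0].min().round(4),q[:,0].max().round(4),q[:,1].mean().round(4))
E
```

```text
t 9.3 pos [0.5596 0.038  0.0992] yaw -0.1402 F [1.4 1.  4.1] w 0.61 g 64.1
-0.08 1 0.0288 0.0288 0.0211
-0.07 9 -0.0189 0.0139 0.0285
-0.06 23 -0.018 0.0147 0.0286
-0.05 23 -0.0201 0.0156 0.0272
-0.04 19 -0.0195 0.0176 0.0273
-0.03 18 -0.0201 0.0133 0.0271
-0.02 15 -0.02 0.0088 0.0271
-0.01 5 -0.0201 -0.0098 0.0249
-0.0 5 -0.0207 -0.0144 0.0246
0.01 4 -0.0187 -0.0135 0.0236
0.02 6 -0.0169 -0.0095 0.0256
```

View pics/low.png

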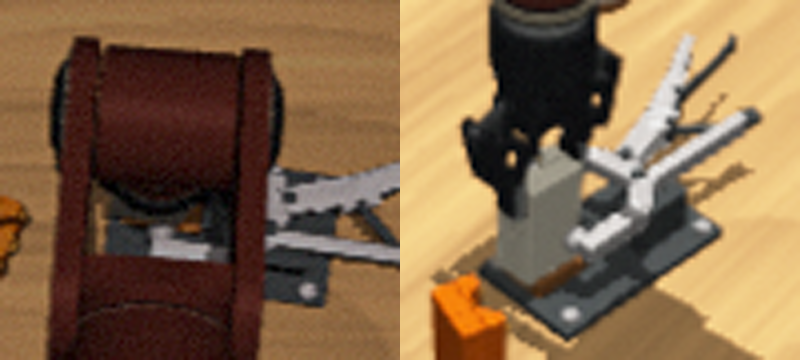

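The mould stands upright on the rest, bottom about 75 mm below the TCP. Sliding it towards the anvil (tool −x).

{"method": "send_rows", "body": {
  "steps": [
    {"translation": [-0.1, 0, 0], "delta_rot": [0, 0, 0], "jaw": 4},
    {"translation": [-0.2, 0, 0], "delta_rot": [0, 0, 0], "jaw": 4},
    {"translation": [-0.25, 0, 0], "delta_rot": [0, 0, 0], "jaw": 4},
    {"translation": [-0.3, 0, 0], "delta_rot": [0, 0, 0], "jaw": 4},
    {"translation": [-0.35, 0, 0], "delta_rot": [0, 0, 0], "jaw": 4},
    {"translation": [-0.4, 0, 0], "delta_rot": [0, 0, 0], "jaw": 4},
    {"translation": [-0.4, 0, 0], "delta_rot": [0, 0, 0], "jaw": 4},
    {"translation": [-0.4, 0, 0], "delta_rot": [0, 0, 0], "jaw": 4}
  ]
}}

```text
time: 10.1
tool_pos: [0.5557, 0.0385, 0.0991]
tool_rot: [0.0, 0.998, -0.07, 0.001]
contact_force: [3.3, -1.4, 4.1]
gripper_width: 0.607
grasp_force: 64.0
```

```bash
python3 -c "
from h import *
brief()"
```

```text
t 10.1 pos [0.5557 0.0385 0.0991] yaw -0.1402 F [ 3.3 -1.4  4.1] w 0.607 g 64.0
```

{"method": "send_rows", "body": {
  "steps": [
    {"translation": [0, 0.2, 0], "delta_rot": [0, 0, 0], "jaw": 4},
    {"translation": [0, 0.4, 0], "delta_rot": [0, 0, 0], "jaw": 4},
    {"translation": [0, 0.55, 0], "delta_rot": [0, 0, 0], "jaw": 4},
    {"translation": [0, 0.7, 0], "delta_rot": [0, 0, 0], "jaw": 4},
    {"translation": [0, 0.8, 0], "delta_rot": [0, 0, 0], "jaw": 4},
    {"translation": [0, 0.9, 0], "delta_rot": [0, 0, 0], "jaw": 4},
    {"translation": [0, 0.9, 0], "delta_rot": [0, 0, 0], "jaw": 4},
    {"translation": [0, 0.9, 0], "delta_rot": [0, 0, 0], "jaw": 4}
  ]
}}

```text
time: 10.9
tool_pos: [0.5536, 0.0316, 0.0992]
tool_rot: [-0.002, 0.998, -0.07, -0.001]
contact_force: [1.6, 6.4, 7.5]
gripper_width: 0.607
grasp_force: 65.5
```

{"method": "send_rows", "body": {
  "steps": [
    {"translation": [-0.03, 0.05, 0], "delta_rot": [0, 0, 0], "jaw": 4},
    {"translation": [-0.06, 0.1, 0], "delta_rot": [0, 0, 0], "jaw": 4},
    {"translation": [-0.09, 0.15, 0], "delta_rot": [0, 0, 0], "jaw": 4},
    {"translation": [-0.1, 0.2, 0], "delta_rot": [0, 0, 0], "jaw": 4},
    {"translation": [-0.1, 0.2, 0], "delta_rot": [0, 0, 0], "jaw": 4},
    {"translation": [-0.1, 0.2, 0], "delta_rot": [0, 0, 0], "jaw": 4},
    {"translation": [-0.1, 0.2, 0], "delta_rot": [0, 0, 0], "jaw": 4},
    {"translation": [-0.1, 0.2, 0], "delta_rot": [0, 0, 0], "jaw": 4}
  ]
}}

```text
time: 11.7
tool_pos: [0.5527, 0.0298, 0.0992]
tool_rot: [-0.002, 0.998, -0.07, -0.0]
contact_force: [3.1, 6.7, 6.9]
gripper_width: 0.604
grasp_force: 65.4
```

{"method": "send_rows", "body": {
  "steps": [
    {"translation": [0, 0, -0.1], "delta_rot": [0, 0, 0], "jaw": 4},
    {"translation": [-0.03, 0.05, -0.1], "delta_rot": [0, 0, 0], "jaw": 4},
    {"translation": [-0.06, 0.1, -0.1], "delta_rot": [0, 0, 0], "jaw": 4},
    {"translation": [-0.09, 0.15, -0.1], "delta_rot": [0, 0, 0], "jaw": 4},
    {"translation": [-0.1, 0.2, -0.1], "delta_rot": [0, 0, 0], "jaw": 4},
    {"translation": [-0.1, 0.2, -0.1], "delta_rot": [0, 0, 0], "jaw": 4},
    {"translation": [-0.1, 0.2, -0.1], "delta_rot": [0, 0, 0], "jaw": 4},
    {"translation": [-0.1, 0.2, -0.1], "delta_rot": [0, 0, 0], "jaw": 4}
  ]
}}

```text
time: 12.5
tool_pos: [0.552, 0.0274, 0.0993]
tool_rot: [-0.002, 0.998, -0.071, 0.001]
contact_force: [8.7, 4.6, -0.2]
gripper_width: 0.606
grasp_force: 64.4
```

{"method": "send_rows", "body": {
  "steps": [
    {"translation": [0, 0.05, 0], "delta_rot": [0, 0, 0], "jaw": 4},
    {"translation": [0, 0.1, 0], "delta_rot": [0, 0, 0], "jaw": 4},
    {"translation": [0, 0.15, 0], "delta_rot": [0, 0, 0], "jaw": 4},
    {"translation": [0, 0.2, 0], "delta_rot": [0, 0, 0], "jaw": 4},
    {"translation": [0, 0.2, 0], "delta_rot": [0, 0, 0], "jaw": 4},
    {"translation": [0, 0.2, 0], "delta_rot": [0, 0, 0], "jaw": 4},
    {"translation": [0, 0.2, 0], "delta_rot": [0, 0, 0], "jaw": 4},
    {"translation": [0, 0.2, 0], "delta_rot": [0, 0, 0], "jaw": 4}
  ]
}}

```text
time: 13.3
tool_pos: [0.5517, 0.0255, 0.0993]
tool_rot: [-0.002, 0.998, -0.071, 0.001]
contact_force: [7.0, 4.9, 0.3]
gripper_width: 0.612
grasp_force: 64.4
```

{"method": "send_rows", "body": {
  "steps": [
    {"translation": [0, 0.05, 0], "delta_rot": [0, 0, 0], "jaw": 4},
    {"translation": [0, 0.1, 0], "delta_rot": [0, 0, 0], "jaw": 4},
    {"translation": [0, 0.15, 0], "delta_rot": [0, 0, 0], "jaw": 4},
    {"translation": [0, 0.2, 0], "delta_rot": [0, 0, 0], "jaw": 4},
    {"translation": [0, 0.2, 0], "delta_rot": [0, 0, 0], "jaw": 4},
    {"translation": [0, 0.2, 0], "delta_rot": [0, 0, 0], "jaw": 4},
    {"translation": [0, 0.2, 0], "delta_rot": [0, 0, 0], "jaw": 4},
    {"translation": [0, 0.2, 0], "delta_rot": [0, 0, 0], "jaw": 4}
  ]
}}

```text
time: 14.1
tool_pos: [0.5517, 0.0251, 0.0994]
tool_rot: [-0.004, 0.997, -0.071, 0.001]
contact_force: [8.1, 9.9, 1.0]
gripper_width: 0.609
grasp_force: 64.7
```

```bash
python3 - <<'E'
from h import *
f=grab_frame('side');g=grab_frame('top');brief()
cv2.imwrite("pics/seat.png",cv2.resize(f["pixels"][150:231,220:310],(666,600),interpolation=cv2.INTER_CUBIC))
W=cloud(f);hsv=cv2.cvtColor(f["pixels"],cv2.COLOR_BGR2HSV)
m=(W[...,0]>.48)&(W[...,0]<.6)&(W[...,1]>.04)&(W[...,1]<.075)&(W[...,2]>.03)&(W[...,2]<.075)&(hsv[...,1]<60)
P=W[m];print(len(P));print(np.percentile(P,[2,10,50,90,98],axis=0).round(4))
E
```

```text
t 14.2 pos [0.5517 0.0251 0.0994] yaw -0.1416 F [7.9 9.8 0.4] w 0.606 g 64.7
123
[[0.5128 0.0403 0.0305]
 [0.5324 0.0419 0.035 ]
 [0.545  0.0522 0.0533]
 [0.566  0.0561 0.0695]
 [0.572  0.0577 0.073 ]]
```

View pics/seat.png

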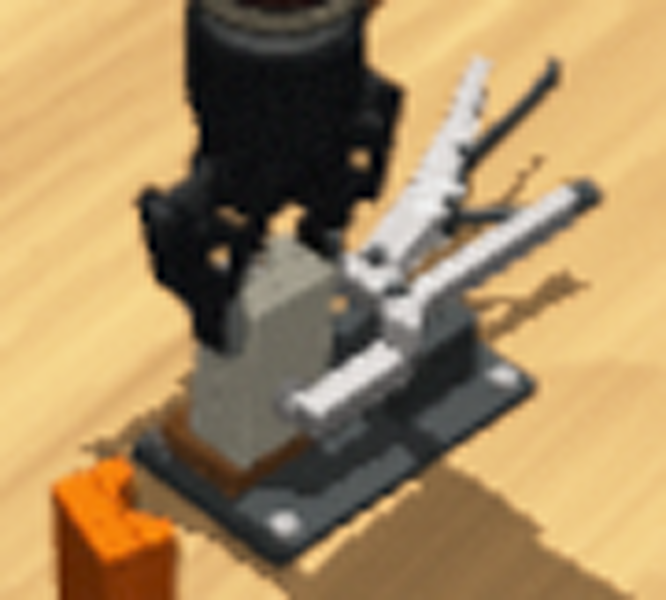

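Contact with anvil (~8 N) and stop (~11 N). Relaxing the push, releasing, and rising.

{"method": "send_rows", "body": {
  "steps": [
    {"translation": [0.05, -0.1, 0], "delta_rot": [0, 0, 0], "jaw": 4},
    {"translation": [0.1, -0.2, 0], "delta_rot": [0, 0, 0], "jaw": 4},
    {"translation": [0.1, -0.2, 0], "delta_rot": [0, 0, 0], "jaw": 4},
    {"translation": [0.1, -0.2, 0], "delta_rot": [0, 0, 0], "jaw": 6.5},
    {"translation": [0.1, -0.2, 0], "delta_rot": [0, 0, 0], "jaw": 6.5},
    {"translation": [0.1, -0.2, 0], "delta_rot": [0, 0, 0], "jaw": 6.5},
    {"translation": [0.1, -0.2, 0], "delta_rot": [0, 0, 0], "jaw": 6.5},
    {"translation": [0.1, -0.2, 0], "delta_rot": [0, 0, 0], "jaw": 6.5}
  ]
}}

```text
time: 15.0
tool_pos: [0.5516, 0.0238, 0.0992]
tool_rot: [0.0, 0.998, -0.07, -0.001]
contact_force: [-0.3, 0.4, -1.0]
gripper_width: 0.761
grasp_force: 0.2
```

{"method": "send_rows", "body": {
  "steps": [
    {"translation": [0, 0, -1], "delta_rot": [0, 0, 0], "jaw": 6.5},
    {"translation": [0, 0, -3], "delta_rot": [0, 0, 0], "jaw": 6.5},
    {"translation": [0, 0, -6], "delta_rot": [0, 0, 0], "jaw": 6.5},
    {"translation": [0, 0, -9], "delta_rot": [0, 0, 0], "jaw": 6.5},
    {"translation": [0, 0, -9], "delta_rot": [0, 0, 0], "jaw": 6.5},
    {"translation": [0, 10, -9], "delta_rot": [0, 0, 0], "jaw": 8.5},
    {"translation": [0, 18, -9], "delta_rot": [0, 0, 0], "jaw": 8.5},
    {"translation": [0, 18, -9], "delta_rot": [0, 0, 0], "jaw": 8.5}
  ]
}}

```text
time: 15.8
tool_pos: [0.5307, -0.126, 0.19]
tool_rot: [0.0, 0.998, -0.069, 0.0]
contact_force: [-0.1, -0.4, -0.5]
gripper_width: 0.992
grasp_force: 0.0
```

```bash
python3 - <<'E'
from h import *
f=grab_frame('side');g=grab_frame('top');brief()
o=np.hstack([cv2.resize(g["pixels"][165:235,240:340],(430,300),interpolation=cv2.INTER_CUBIC),cv2.resize(f["pixels"][150:231,230:320],(333,300),interpolation=cv2.INTER_CUBIC)])
cv2.imwrite("pics/rel.png",o)
for n,F in(("side",f),("top",g)):
    W=cloud(F);hsv=cv2.cvtColor(F["pixels"],cv2.COLOR_BGR2HSV)
    m=(W[...,0]>.48)&(W[...,0]<.62)&(W[...,1]>-.03)&(W[...,1]<.1)&(W[...,2]>.1)&(W[...,2]<.125)&(hsv[...,1]<70)
    P=W[m];print(n,len(P),[np.round(x,4) for x in cv2.minAreaRect(P[:,:2].astype(np.float32))],P[:,2].mean(),P[:,2].max())
W=cloud(g);m=(W[...,1]<-.06)&(W[...,1]>-.25)&(W[...,0]>.49)&(W[...,0]<.64)&(W[...,2]>.05)&(W[...,2]<.08)
print(m.sum())
E
```

```text
t 15.9 pos [ 0.5303 -0.1296  0.19  ] yaw -0.1468 F [-0.2 -0.3 -0.8] w 0.993 g 0.0
side 158 [array([0.552 , 0.0308]), array([0.058 , 0.0388]), np.float64(81.5255)] 0.1108201002338635 0.11856584258095328
top 210 [array([0.553 , 0.0292]), array([0.0544, 0.036 ]), np.float64(82.1923)] 0.11319536967200687 0.12214200188942201
199
```

View pics/rel.png

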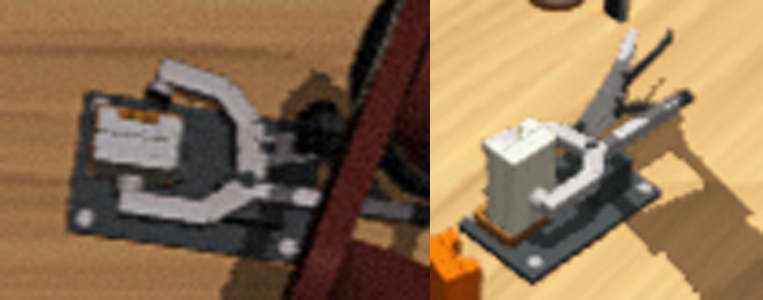

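Mould stands upright in the corner (top view crop (140,137)), aligned with the clamp, gripper clear. Now over to the handles.

```bash
python3 -c "
from h import *
brief();s,a=st();json.dump([*s['tool_pos'],-.142],open('cmd.json','w'))
plan((.543,-.128,.17,1.43))"
```

```text
t 15.9 pos [ 0.5303 -0.1296  0.19  ] yaw -0.1468 F [-0.2 -0.3 -0.8] w 0.993 g 0.0
[1.24, -0.33, 2.0] rz -1.572
```

{"method": "send_rows", "body": {
  "steps": [
    {"translation": [1.24, -0.33, 0], "delta_rot": [0, 0, -0.14], "jaw": 8.54},
    {"translation": [1.24, -0.33, 0], "delta_rot": [0, 0, -0.28], "jaw": 8.54},
    {"translation": [1.24, -0.33, 0], "delta_rot": [0, 0, -0.42], "jaw": 8.54},
    {"translation": [1.24, -0.33, 0], "delta_rot": [0, 0, -0.56], "jaw": 8.54},
    {"translation": [1.24, -0.33, 0], "delta_rot": [0, 0, -0.7], "jaw": 8.54},
    {"translation": [1.24, -0.33, 0], "delta_rot": [0, 0, -0.84], "jaw": 8.54},
    {"translation": [1.24, -0.33, 0], "delta_rot": [0, 0, -0.98], "jaw": 8.54},
    {"translation": [1.24, -0.33, 0], "delta_rot": [0, 0, -1.12], "jaw": 8.54}
  ]
}}

```text
time: 16.7
tool_pos: [0.5438, -0.1223, 0.1895]
tool_rot: [-0.0, 0.881, 0.473, -0.0]
contact_force: [-0.0, -0.3, 0.1]
gripper_width: 1.0
grasp_force: 0.0
```

{"method": "send_rows", "body": {
  "steps": [
    {"translation": [0, 0, 0], "delta_rot": [0, 0, -0.14], "jaw": 8.54},
    {"translation": [0, 0, 0], "delta_rot": [0, 0, -0.28], "jaw": 8.54},
    {"translation": [0, 0, 0], "delta_rot": [0, 0, -0.42], "jaw": 8.54},
    {"translation": [0, 0, 1], "delta_rot": [0, 0, -0.452], "jaw": 8.54},
    {"translation": [0, 0, 2], "delta_rot": [0, 0, -0.452], "jaw": 8.54},
    {"translation": [0, 0, 2], "delta_rot": [0, 0, -0.452], "jaw": 8.54},
    {"translation": [0, 0, 2], "delta_rot": [0, 0, -0.452], "jaw": 8.54},
    {"translation": [0, 0, 2], "delta_rot": [0, 0, -0.452], "jaw": 8.54}
  ]
}}

```text
time: 17.5
tool_pos: [0.5441, -0.1231, 0.17]
tool_rot: [0.0, 0.755, 0.656, 0.0]
contact_force: [0.5, -0.4, -0.9]
gripper_width: 1.0
grasp_force: 0.0
```

```bash
python3 - <<'E'
from h import *
f=grab_frame('side');brief()
s,a=st();json.dump([*s['tool_pos'],a],open('cmd.json','w'))
plan((.543,-.128,.053,1.43))
# check: finger geometry seen in side cam vs TCP (camera/robot bias)
W=cloud(f);t=s["tool_pos"];d=W-t
L=np.stack([np.cos(a)*d[...,0]+np.sin(a)*d[...,1],np.sin(a)*d[...,0]-np.cos(a)*d[...,1],d[...,2]],-1)
m=(abs(L[...,0])<.03)&(abs(L[...,1])<.075)&(L[...,2]>-.02)&(L[...,2]<.03)
P=L[m];print(len(P))
for sgn in(-1,1):
    q=P[P[:,1]*sgn>0];print(sgn,len(q),np.percentile(q,[2,50,98],axis=0).round(4).tolist() if len(q) else"")
E
```

```text
t 17.55 pos [ 0.5442 -0.1232  0.1702] yaw 1.4315 F [ 0.2 -0.  -0.8] w 0.998 g 0.0
[-0.49, -0.05, 11.72] rz 0.002
90
-1 43 [[-0.0072, -0.0598, 0.0033], [0.0065, -0.0541, 0.0179], [0.0124, -0.045, 0.0297]]
1 47 [[-0.0107, 0.0377, 0.0011], [0.0037, 0.0422, 0.0142], [0.0129, 0.0545, 0.0279]]
```

{"method": "send_rows", "body": {
  "steps": [
    {"translation": [-0.4, 0.12, 4], "delta_rot": [0, 0, 0], "jaw": 8.54},
    {"translation": [-0.4, 0.12, 6], "delta_rot": [0, 0, 0], "jaw": 8.54},
    {"translation": [-0.4, 0.12, 8], "delta_rot": [0, 0, 0], "jaw": 8.54},
    {"translation": [-0.4, 0.12, 9], "delta_rot": [0, 0, 0], "jaw": 8.54},
    {"translation": [-0.4, 0.12, 9.8], "delta_rot": [0, 0, 0], "jaw": 8.54},
    {"translation": [-0.4, 0.12, 10.2], "delta_rot": [0, 0, 0], "jaw": 8.54},
    {"translation": [-0.4, 0.12, 10.3], "delta_rot": [0, 0, 0], "jaw": 8.54},
    {"translation": [-0.4, 0.12, 10.3], "delta_rot": [0, 0, 0], "jaw": 8.54}
  ]
}}

```text
time: 18.35
tool_pos: [0.5451, -0.1275, 0.0675]
tool_rot: [0.001, 0.755, 0.656, 0.0]
contact_force: [0.6, -0.8, 0.8]
gripper_width: 0.998
grasp_force: 0.0
```

```bash
python3 - <<'E'
from h import *
f=grab_frame('side');brief()
cv2.imwrite("pics/grip.png",cv2.resize(f["pixels"][110:220,230:350],(654,600),interpolation=cv2.INTER_CUBIC))
E
```

```text
t 18.4 pos [ 0.5452 -0.1275  0.0677] yaw 1.4318 F [-0.1 -0.1  0.1] w 0.996 g 0.0
```

View pics/grip.png

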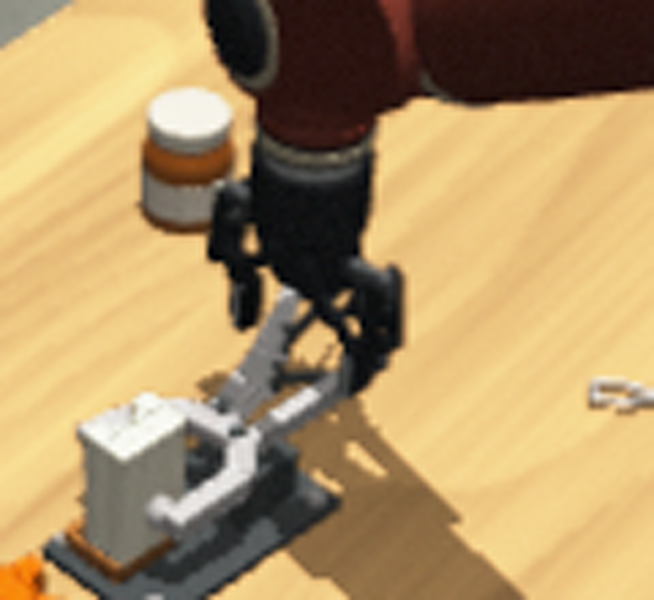

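Near finger outside the fixed handle (355,375), far finger beyond the moving handle (245,320). Lowering and beginning to close.

{"method": "send_rows", "body": {
  "steps": [
    {"translation": [0, 0, 0.5], "delta_rot": [0, 0, 0], "jaw": 8.54},
    {"translation": [0, 0, 1.0], "delta_rot": [0, 0, 0], "jaw": 8.54},
    {"translation": [0, 0, 1.3], "delta_rot": [0, 0, 0], "jaw": 8.54},
    {"translation": [0, 0, 1.3], "delta_rot": [0, 0, 0], "jaw": 8.2},
    {"translation": [0, 0, 1.3], "delta_rot": [0, 0, 0], "jaw": 7.9},
    {"translation": [0, 0, 1.3], "delta_rot": [0, 0, 0], "jaw": 7.6},
    {"translation": [0, 0, 1.3], "delta_rot": [0, 0, 0], "jaw": 7.4},
    {"translation": [0, 0, 1.3], "delta_rot": [0, 0, 0], "jaw": 7.4}
  ]
}}

```text
time: 19.2
tool_pos: [0.5462, -0.1275, 0.0552]
tool_rot: [0.002, 0.754, 0.656, 0.001]
contact_force: [4.5, 0.8, 3.9]
gripper_width: 0.87
grasp_force: 2.4
```

{"method": "send_rows", "body": {
  "steps": [
    {"translation": [0, 0, 0], "delta_rot": [0, 0, 0], "jaw": 7.3},
    {"translation": [0, 0, 0], "delta_rot": [0, 0, 0], "jaw": 7.2},
    {"translation": [0, 0, 0], "delta_rot": [0, 0, 0], "jaw": 7.1},
    {"translation": [0, 0, 0], "delta_rot": [0, 0, 0], "jaw": 7.0},
    {"translation": [0, 0, 0], "delta_rot": [0, 0, 0], "jaw": 6.9},
    {"translation": [0, 0, 0], "delta_rot": [0, 0, 0], "jaw": 6.8},
    {"translation": [0, 0, 0], "delta_rot": [0, 0, 0], "jaw": 6.8},
    {"translation": [0, 0, 0], "delta_rot": [0, 0, 0], "jaw": 6.8}
  ]
}}

```text
time: 20.0
tool_pos: [0.5442, -0.1273, 0.0534]
tool_rot: [-0.0, 0.755, 0.656, -0.0]
contact_force: [3.1, -0.2, 3.5]
gripper_width: 0.796
grasp_force: 1.8
```

{"method": "send_rows", "body": {
  "steps": [
    {"translation": [0, -0.05, 0], "delta_rot": [0, 0, 0], "jaw": 6.7},
    {"translation": [0, -0.1, 0], "delta_rot": [0, 0, 0], "jaw": 6.6},
    {"translation": [0, -0.15, 0], "delta_rot": [0, 0, 0], "jaw": 6.5},
    {"translation": [0, -0.2, 0], "delta_rot": [0, 0, 0], "jaw": 6.4},
    {"translation": [0, -0.25, 0], "delta_rot": [0, 0, 0], "jaw": 6.3},
    {"translation": [0, -0.3, 0], "delta_rot": [0, 0, 0], "jaw": 6.2},
    {"translation": [0, -0.35, 0], "delta_rot": [0, 0, 0], "jaw": 6.1},
    {"translation": [0, -0.4, 0], "delta_rot": [0, 0, 0], "jaw": 6.0}
  ]
}}

```text
time: 20.8
tool_pos: [0.5406, -0.1269, 0.0549]
tool_rot: [-0.0, 0.755, 0.656, -0.0]
contact_force: [1.1, 0.1, 9.1]
gripper_width: 0.703
grasp_force: 10.9
```

{"method": "send_rows", "body": {
  "steps": [
    {"translation": [0, -0.05, -0.05], "delta_rot": [0, 0, 0], "jaw": 5.9},
    {"translation": [0, -0.1, -0.1], "delta_rot": [0, 0, 0], "jaw": 5.8},
    {"translation": [0, -0.15, -0.15], "delta_rot": [0, 0, 0], "jaw": 5.7},
    {"translation": [0, -0.2, -0.2], "delta_rot": [0, 0, 0], "jaw": 5.6},
    {"translation": [0, -0.25, -0.25], "delta_rot": [0, 0, 0], "jaw": 5.5},
    {"translation": [0, -0.3, -0.3], "delta_rot": [0, 0, 0], "jaw": 5.4},
    {"translation": [0, -0.3, -0.3], "delta_rot": [0, 0, 0], "jaw": 5.4},
    {"translation": [0, -0.3, -0.3], "delta_rot": [0, 0, 0], "jaw": 5.4}
  ]
}}

```text
time: 21.6
tool_pos: [0.5375, -0.1265, 0.0562]
tool_rot: [0.0, 0.754, 0.656, -0.0]
contact_force: [4.0, -2.9, -0.5]
gripper_width: 0.631
grasp_force: 2.9
```

{"method": "send_rows", "body": {
  "steps": [
    {"translation": [0, -0.05, -0.02], "delta_rot": [0, 0, 0], "jaw": 5.3},
    {"translation": [0, -0.1, -0.04], "delta_rot": [0, 0, 0], "jaw": 5.2},
    {"translation": [0, -0.15, -0.06], "delta_rot": [0, 0, 0], "jaw": 5.1},
    {"translation": [0, -0.2, -0.08], "delta_rot": [0, 0, 0], "jaw": 5.0},
    {"translation": [0, -0.25, -0.1], "delta_rot": [0, 0, 0], "jaw": 4.9},
    {"translation": [0, -0.3, -0.12], "delta_rot": [0, 0, 0], "jaw": 4.8},
    {"translation": [0, -0.3, -0.12], "delta_rot": [0, 0, 0], "jaw": 4.8},
    {"translation": [0, -0.3, -0.12], "delta_rot": [0, 0, 0], "jaw": 4.8}
  ]
}}

```text
time: 22.4
tool_pos: [0.5341, -0.1256, 0.0575]
tool_rot: [-0.001, 0.754, 0.656, -0.0]
contact_force: [0.5, 0.3, -1.2]
gripper_width: 0.56
grasp_force: 0.0
```

{"method": "send_rows", "body": {
  "steps": [
    {"translation": [0, -0.03, 0], "delta_rot": [0, 0, 0], "jaw": 4.75},
    {"translation": [0, -0.05, 0], "delta_rot": [0, 0, 0], "jaw": 4.7},
    {"translation": [0, -0.08, 0], "delta_rot": [0, 0, 0], "jaw": 4.65},
    {"translation": [0, -0.1, 0], "delta_rot": [0, 0, 0], "jaw": 4.6},
    {"translation": [0, -0.1, 0], "delta_rot": [0, 0, 0], "jaw": 4.6},
    {"translation": [0, -0.1, 0], "delta_rot": [0, 0, 0], "jaw": 4.6},
    {"translation": [0, -0.1, 0], "delta_rot": [0, 0, 0], "jaw": 4.6},
    {"translation": [0, -0.1, 0], "delta_rot": [0, 0, 0], "jaw": 4.6}
  ]
}}

```text
time: 23.2
tool_pos: [0.5335, -0.1257, 0.0579]
tool_rot: [-0.0, 0.754, 0.656, -0.0]
contact_force: [-0.9, 1.3, 0.4]
gripper_width: 0.538
grasp_force: 0.8
```

```bash
python3 - <<'E'
from h import *
f=grab_frame('side');brief()
cv2.imwrite("pics/sq.png",cv2.resize(f["pixels"][120:210,230:330],(666,600),interpolation=cv2.INTER_CUBIC))
W=cloud(f);O=np.array([.535,.0325]);ex=np.array([.99,-.14]);ey=np.array([.14,.99])
d=W[...,:2]-O;cx=d@ex;cy=d@ey;z=W[...,2];hsv=cv2.cvtColor(f["pixels"],cv2.COLOR_BGR2HSV)
for y in np.arange(-.25,-.05,.01):
    m=(abs(cy-y)<.005)&(z>.05)&(z<.075)&(abs(cx-.02)<.09);xs=np.sort(cx[m])
    if len(xs):
        g=np.split(xs,np.where(np.diff(xs)>.006)[0]+1);print(round(y,3),[(a[0].round(3),a[-1].round(3),len(a)) for a in g])
E
```

```text
t 23.25 pos [ 0.5335 -0.1257  0.0579] yaw 1.4318 F [-1.1  0.2  1.6] w 0.537 g 0.8
-0.25 [(np.float64(-0.004), np.float64(0.001), 9)]
-0.24 [(np.float64(-0.002), np.float64(0.003), 6)]
-0.23 [(np.float64(-0.002), np.float64(0.003), 6)]
-0.22 [(np.float64(-0.0), np.float64(-0.0), 1)]
-0.18 [(np.float64(0.029), np.float64(0.033), 2)]
-0.17 [(np.float64(-0.015), np.float64(-0.015), 2), (np.float64(0.014), np.float64(0.035), 14), (np.float64(0.043), np.float64(0.043), 3)]
-0.16 [(np.float64(-0.017), np.float64(-0.012), 6), (np.float64(0.014), np.float64(0.026), 10), (np.float64(0.033), np.float64(0.046), 8)]
-0.15 [(np.float64(-0.018), np.float64(0.007), 28), (np.float64(0.016), np.float64(0.059), 35)]
-0.14 [(np.float64(-0.013), np.float64(-0.012), 2), (np.float64(-0.005), np.float64(0.037), 21)]
-0.13 [(np.float64(-0.006), np.float64(0.037), 32)]
-0.12 [(np.float64(-0.006), np.float64(0.004), 12), (np.float64(0.011), np.float64(0.035), 18)]
-0.11 [(np.float64(-0.005), np.float64(0.007), 13), (np.float64(0.016), np.float64(0.04), 14)]
-0.1 [(np.float64(-0.018), np.float64(-0.018), 1), (np.float64(-0.01), np.float64(0.007), 13), (np.float64(0.019), np.float64(0.038), 13)]
-0.09 [(np.float64(-0.017), np.float64(-0.017), 1), (np.float64(-0.008), np.float64(0.006), 15), (np.float64(0.022), np.float64(0.042), 11)]
-0.08 [(np.float64(-0.014), np.float64(0.04), 33), (np.float64(0.051), np.float64(0.051), 1)]
-0.07 [(np.float64(-0.017), np.float64(0.046), 51)]
-0.06 [(np.float64(-0.024), np.float64(-0.002), 13), (np.float64(0.023), np.float64(0.039), 11)]
```

View pics/sq.png

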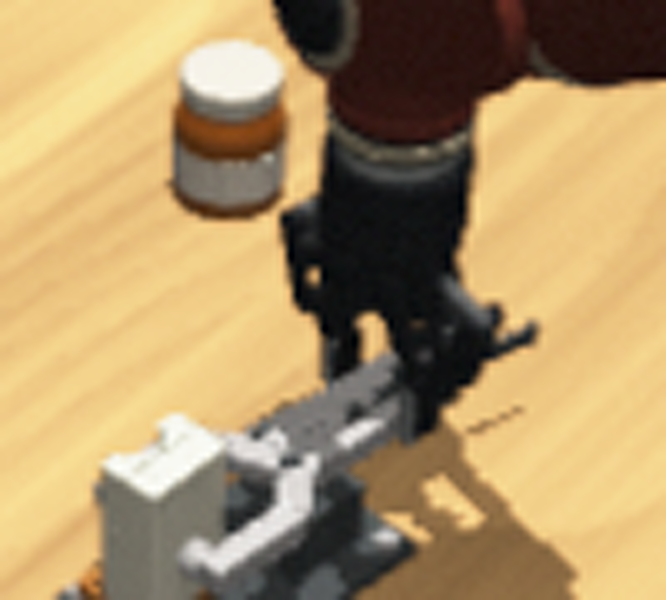

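Tail and handles have swung in: handles measure about 42 mm over their outer faces near (350,420) and there is no grip reaction, so it is locked. Hand off.

{"method": "send_rows", "body": {
  "steps": [
    {"translation": [0, 0, 0], "delta_rot": [0, 0, 0], "jaw": 5.2},
    {"translation": [0, 0, 0], "delta_rot": [0, 0, 0], "jaw": 5.8},
    {"translation": [0, 0, 0], "delta_rot": [0, 0, 0], "jaw": 6.2},
    {"translation": [0, 0, 0], "delta_rot": [0, 0, 0], "jaw": 6.2},
    {"translation": [0, 0, -2], "delta_rot": [0, 0, 0], "jaw": 6.2},
    {"translation": [0, 0, -5], "delta_rot": [0, 0, 0], "jaw": 6.2},
    {"translation": [0, 0, -9], "delta_rot": [0, 0, 0], "jaw": 6.2},
    {"translation": [0, 0, -10], "delta_rot": [0, 0, 0], "jaw": 6.2}
  ]
}}

```text
time: 24.05
tool_pos: [0.5364, -0.1267, 0.1633]
tool_rot: [0.004, 0.754, 0.656, 0.002]
contact_force: [1.6, -0.4, 1.1]
gripper_width: 0.726
grasp_force: 0.0
```

```bash
python3 - <<'E'
from h import *
f=grab_frame('side');g=grab_frame('top');brief()
O=np.array([.535,.0325]);ex=np.array([.99,-.14]);ey=np.array([.14,.99])
for n,F in(("side",f),("top",g)):
  W=cloud(F);d=W[...,:2]-O;cx=d@ex;cy=d@ey;z=W[...,2];print(n)
  for y in [-.25,-.24,-.23,-.22,-.21,-.2,-.18,-.16,-.155,-.14,-.12,-.1,-.01,0,.01]:
    m=(abs(cy-y)<.005)&(z>.05)&(z<.075)&(abs(cx-.02)<.09);xs=np.sort(cx[m])
    if len(xs):
        q=np.split(xs,np.where(np.diff(xs)>.006)[0]+1);print(round(y,3),[(a[0].round(3),a[-1].round(3),len(a)) for a in q])
s,a=st();json.dump([*s['tool_pos'],a],open('cmd.json','w'))
plan((.4764,-.198,.14,1.43))
E
```

```text
t 24.15 pos [ 0.5353 -0.1263  0.1606] yaw 1.4319 F [-0.3  0.5 -1.9] w 0.729 g 0.0
side
-0.25 [(np.float64(-0.004), np.float64(0.001), 9)]
-0.24 [(np.float64(-0.002), np.float64(0.006), 9), (np.float64(0.027), np.float64(0.027), 1), (np.float64(0.034), np.float64(0.034), 2)]
-0.23 [(np.float64(-0.0), np.float64(0.005), 5), (np.float64(0.029), np.float64(0.037), 10)]
-0.22 [(np.float64(0.001), np.float64(0.008), 9), (np.float64(0.027), np.float64(0.036), 9)]
-0.21 [(np.float64(0.005), np.float64(0.008), 4), (np.float64(0.026), np.float64(0.035), 10)]
-0.2 [(np.float64(-0.007), np.float64(0.014), 14), (np.float64(0.024), np.float64(0.031), 6), (np.float64(0.039), np.float64(0.039), 1)]
-0.18 [(np.float64(-0.006), np.float64(0.033), 25)]
-0.16 [(np.float64(-0.004), np.float64(0.004), 10), (np.float64(0.015), np.float64(0.034), 15)]
-0.155 [(np.float64(-0.005), np.float64(0.007), 11), (np.float64(0.017), np.float64(0.034), 11)]
-0.14 [(np.float64(-0.007), np.float64(-0.0), 8), (np.float64(0.006), np.float64(0.034), 19)]
-0.12 [(np.float64(-0.006), np.float64(0.038), 29)]
-0.1 [(np.float64
[... 913 characters left out ...]
at64(0.025), 9)]
-0.155 [(np.float64(-0.003), np.float64(0.027), 31)]
-0.12 [(np.float64(0.007), np.float64(0.007), 1), (np.float64(0.016), np.float64(0.037), 17)]
-0.1 [(np.float64(-0.012), np.float64(0.008), 21), (np.float64(0.021), np.float64(0.041), 26)]
-0.01 [(np.float64(-0.026), np.float64(0.002), 28), (np.float64(0.035), np.float64(0.035), 1), (np.float64(0.041), np.float64(0.068), 26)]
0 [(np.float64(-0.025), np.float64(0.001), 35), (np.float64(0.03), np.float64(0.068), 36)]
0.01 [(np.float64(-0.019), np.float64(-0.017), 2), (np.float64(-0.011), np.float64(0.001), 10), (np.float64(0.029), np.float64(0.035), 4), (np.float64(0.043), np.float64(0.049), 4)]
[-7.91, -4.84, 2.06] rz 0.002
```

{"method": "send_rows", "body": {
  "steps": [
    {"translation": [-4, -2.5, 0], "delta_rot": [0, 0, 0], "jaw": 3},
    {"translation": [-7.9, -4.84, 0], "delta_rot": [0, 0, 0], "jaw": 0},
    {"translation": [-7.9, -4.84, 0], "delta_rot": [0, 0, 0], "jaw": 0},
    {"translation": [-7.9, -4.84, 2], "delta_rot": [0, 0, 0], "jaw": 0},
    {"translation": [-7.9, -4.84, 4], "delta_rot": [0, 0, 0], "jaw": 0},
    {"translation": [-7.9, -4.84, 7], "delta_rot": [0, 0, 0], "jaw": 0},
    {"translation": [-7.9, -4.84, 9], "delta_rot": [0, 0, 0], "jaw": 0},
    {"translation": [-7.9, -4.84, 9.9], "delta_rot": [0, 0, 0], "jaw": 0}
  ]
}}

```text
time: 24.95
tool_pos: [0.4723, -0.1954, 0.0545]
tool_rot: [-0.003, 0.754, 0.656, -0.001]
contact_force: [0.5, 0.1, -0.2]
gripper_width: 0.001
grasp_force: 0.0
```

{"method": "send_rows", "body": {
  "steps": [
    {"translation": [0, 0.3, 0], "delta_rot": [0, 0, 0], "jaw": 0},
    {"translation": [0, 0.6, 0], "delta_rot": [0, 0, 0], "jaw": 0},
    {"translation": [0, 0.9, 0], "delta_rot": [0, 0, 0], "jaw": 0},
    {"translation": [0, 1.2, 0], "delta_rot": [0, 0, 0], "jaw": 0},
    {"translation": [0, 1.4, 0], "delta_rot": [0, 0, 0], "jaw": 0},
    {"translation": [0, 1.6, 0], "delta_rot": [0, 0, 0], "jaw": 0},
    {"translation": [0, 1.8, 0], "delta_rot": [0, 0, 0], "jaw": 0},
    {"translation": [0, 2.0, 0], "delta_rot": [0, 0, 0], "jaw": 0}
  ]
}}

```text
time: 25.75
tool_pos: [0.4945, -0.2002, 0.059]
tool_rot: [-0.0, 0.755, 0.656, -0.0]
contact_force: [-2.8, -1.3, 1.1]
gripper_width: -0.001
grasp_force: 0.9
```

{"method": "send_rows", "body": {
  "steps": [
    {"translation": [0, 0.25, 0], "delta_rot": [0, 0, 0], "jaw": 0},
    {"translation": [0, 0.5, 0], "delta_rot": [0, 0, 0], "jaw": 0},
    {"translation": [0, 0.75, 0], "delta_rot": [0, 0, 0], "jaw": 0},
    {"translation": [0, 1.0, 0], "delta_rot": [0, 0, 0], "jaw": 0},
    {"translation": [0, 1.25, 0], "delta_rot": [0, 0, 0], "jaw": 0},
    {"translation": [0, 1.5, 0], "delta_rot": [0, 0, 0], "jaw": 0},
    {"translation": [0, 1.75, 0], "delta_rot": [0, 0, 0], "jaw": 0},
    {"translation": [0, 2.0, 0], "delta_rot": [0, 0, 0], "jaw": 0}
  ]
}}

```text
time: 26.55
tool_pos: [0.5147, -0.2028, 0.0589]
tool_rot: [0.0, 0.755, 0.656, 0.0]
contact_force: [-1.0, -0.9, 0.1]
gripper_width: -0.003
grasp_force: 0.7
```

```bash
cat > clampview.py <<'E'
from h import *
f=grab_frame('side');g=grab_frame('top');brief()
O=np.array([.535,.0325]);ex=np.array([.99,-.14]);ey=np.array([.14,.99])
for n,F in(("side",f),("top",g)):
  W=cloud(F);d=W[...,:2]-O;cx=d@ex;cy=d@ey;z=W[...,2];print(n)
  for y in [-.25,-.23,-.21,-.19,-.16,-.12,-.1,-.01,0]:
    m=(abs(cy-y)<.005)&(z>.05)&(z<.075)&(abs(cx-.02)<.09);xs=np.sort(cx[m])
    if len(xs):
        q=np.split(xs,np.where(np.diff(xs)>.006)[0]+1);print(round(y,3),[(float(a[0].round(3)),float(a[-1].round(3)),len(a)) for a in q])
E
python3 clampview.py
```

```text
t 26.65 pos [ 0.5149 -0.2028  0.059 ] yaw 1.4319 F [-1.  -0.7  0.5] w 0.005 g 0.2
side
-0.23 [(-0.003, 0.028, 27), (0.038, 0.05, 8)]
-0.21 [(-0.004, -0.004, 1), (0.024, 0.028, 6), (0.037, 0.045, 7)]
-0.19 [(-0.006, 0.008, 10), (0.023, 0.04, 16)]
-0.16 [(-0.005, 0.007, 13), (0.015, 0.041, 12)]
-0.12 [(-0.005, 0.006, 11), (0.016, 0.039, 16)]
-0.1 [(-0.017, -0.015, 2), (-0.007, 0.007, 15), (0.02, 0.037, 13), (0.043, 0.043, 1)]
-0.01 [(-0.028, -0.013, 16), (-0.006, 0.005, 8)]
0 [(-0.027, 0.004, 37), (0.059, 0.059, 1), (0.066, 0.068, 2)]
top
-0.21 [(0.037, 0.046, 5)]
-0.19 [(-0.004, 0.01, 15), (0.025, 0.045, 25)]
-0.16 [(-0.003, 0.043, 49)]
-0.12 [(-0.004, 0.008, 16), (0.016, 0.041, 28)]
-0.1 [(-0.011, 0.009, 21), (0.022, 0.041, 25)]
-0.01 [(-0.025, 0.002, 28), (0.035, 0.066, 28)]
0 [(-0.025, 0.001, 34), (0.03, 0.068, 41)]
```

{"method": "send_rows", "body": {
  "steps": [
    {"translation": [0, 0.25, 0], "delta_rot": [0, 0, 0], "jaw": 0},
    {"translation": [0, 0.5, 0], "delta_rot": [0, 0, 0], "jaw": 0},
    {"translation": [0, 0.75, 0], "delta_rot": [0, 0, 0], "jaw": 0},
    {"translation": [0, 1.0, 0], "delta_rot": [0, 0, 0], "jaw": 0},
    {"translation": [0, 1.25, 0], "delta_rot": [0, 0, 0], "jaw": 0},
    {"translation": [0, 1.5, 0], "delta_rot": [0, 0, 0], "jaw": 0},
    {"translation": [0, 1.5, 0], "delta_rot": [0, 0, 0], "jaw": 0},
    {"translation": [0, 1.5, 0], "delta_rot": [0, 0, 0], "jaw": 0}
  ]
}}

```text
time: 27.45
tool_pos: [0.5293, -0.2049, 0.0589]
tool_rot: [-0.0, 0.754, 0.656, -0.0]
contact_force: [-0.5, -0.2, -0.3]
gripper_width: 0.002
grasp_force: 0.0
```

```bash
python3 clampview.py
```

```text
t 27.55 pos [ 0.5292 -0.2049  0.0588] yaw 1.4318 F [ 0.9  0.1 -0.8] w -0.001 g 0.0
side
-0.25 [(0.07, 0.072, 3)]
-0.23 [(0.011, 0.04, 26), (0.063, 0.067, 4), (0.092, 0.102, 5)]
-0.21 [(-0.002, -0.002, 1), (0.06, 0.064, 4), (0.081, 0.094, 7)]
-0.19 [(-0.006, 0.01, 13), (0.059, 0.082, 15)]
-0.16 [(-0.006, 0.024, 18), (0.044, 0.069, 16)]
-0.12 [(-0.005, 0.007, 13), (0.028, 0.05, 16)]
-0.1 [(-0.008, 0.007, 16), (0.024, 0.041, 14), (0.049, 0.049, 1)]
-0.01 [(-0.027, -0.013, 20), (-0.006, -0.006, 1), (0.001, 0.004, 9), (0.075, 0.085, 7)]
0 [(-0.026, 0.002, 26)]
top
-0.23 [(0.013, 0.015, 2)]
-0.21 [(0.062, 0.065, 4), (0.082, 0.093, 5)]
-0.19 [(-0.003, 0.011, 10), (0.058, 0.083, 29)]
-0.16 [(-0.003, 0.025, 30), (0.044, 0.07, 30)]
-0.12 [(-0.003, 0.009, 17), (0.03, 0.052, 25)]
-0.1 [(-0.014, 0.009, 22), (0.024, 0.046, 24)]
-0.01 [(-0.025, 0.002, 29), (0.055, 0.081, 27)]
0 [(-0.025, 0.002, 37), (0.033, 0.04, 7), (0.058, 0.065, 5)]
```

{"method": "send_rows", "body": {
  "steps": [
    {"translation": [0, 0, -2], "delta_rot": [0, 0, 0], "jaw": 0},
    {"translation": [0, 0, -6], "delta_rot": [0, 0, 0], "jaw": 0},
    {"translation": [0, 0, -10], "delta_rot": [0, 0, 0], "jaw": 0},
    {"translation": [-4, 0, -15], "delta_rot": [0, 0, 0], "jaw": 0},
    {"translation": [-8, 0, -18], "delta_rot": [0, 0, 0], "jaw": 0},
    {"translation": [-12, 0, -18], "delta_rot": [0, 0, 0], "jaw": 0},
    {"translation": [-16, 0, -18], "delta_rot": [0, 0, 0], "jaw": 0},
    {"translation": [-16, 0, -18], "delta_rot": [0, 0, 0], "jaw": 0}
  ]
}}

```text
time: 28.35
tool_pos: [0.506, -0.3678, 0.2396]
tool_rot: [0.001, 0.756, 0.654, -0.001]
contact_force: [0.1, 0.1, -0.6]
gripper_width: 0.004
grasp_force: 0.0
```

```bash
python3 - <<'E'
from h import *
f=grab_frame('side');g=grab_frame('top');brief()
o=np.hstack([cv2.resize(g["pixels"][165:235,235:365],(500,270),interpolation=cv2.INTER_CUBIC),cv2.resize(f["pixels"][140:230,220:320],(300,270),interpolation=cv2.INTER_CUBIC)])
cv2.imwrite("pics/end.png",o)
for n,F in(("side",f),("top",g)):
    W=cloud(F);hsv=cv2.cvtColor(F["pixels"],cv2.COLOR_BGR2HSV)
    m=(W[...,0]>.48)&(W[...,0]<.62)&(W[...,1]>-.03)&(W[...,1]<.1)&(W[...,2]>.1)&(W[...,2]<.125)&(hsv[...,1]<70)
    print(n,[np.round(x,4) for x in cv2.minAreaRect(W[m][:,:2].astype(np.float32))])
# dowel protrusion past parting face in the top view (clamp x)
W=cloud(g);hsv=cv2.cvtColor(g["pixels"],cv2.COLOR_BGR2HSV);d=W[...,:2]-[.535,.0325];cx=d@[.99,-.14];cy=d@[.14,.99]
m=(abs(cy)<.012)&(cx>.02)&(cx<.055)&(W[...,2]>.03)&(W[...,2]<.1);print(np.c_[cx[m],cy[m],W[m][:,2]].round(3).tolist()[:25])
E
```

```text
t 28.45 pos [ 0.5066 -0.3639  0.2385] yaw 1.43 F [ 0.8  0.1 -0.6] w -0.002 g 0.0
side [array([0.5519, 0.0315]), array([0.0598, 0.0375]), np.float64(84.2952)]
top [array([0.5537, 0.0305]), array([0.0519, 0.0367]), np.float64(87.5553)]
[[0.041, 0.005, 0.058], [0.033, 0.01, 0.08], [0.035, 0.007, 0.07], [0.035, 0.005, 0.077], [0.035, 0.002, 0.079], [0.039, -0.001, 0.057], [0.031, 0.01, 0.076], [0.033, 0.007, 0.071], [0.032, 0.004, 0.076], [0.033, 0.001, 0.071], [0.034, -0.002, 0.071], [0.033, -0.004, 0.076], [0.035, -0.007, 0.071], [0.029, 0.007, 0.074], [0.029, 0.004, 0.076], [0.029, 0.001, 0.078], [0.03, -0.002, 0.074]]
```

View pics/end.png

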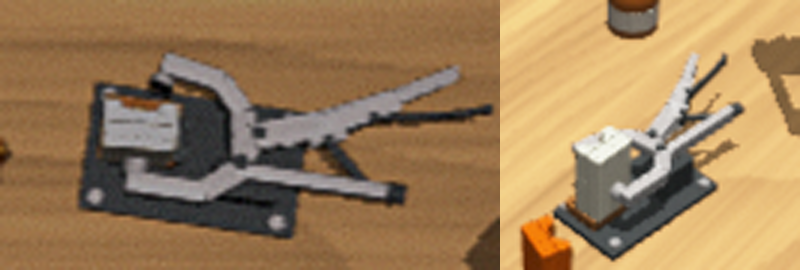

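The clamp is wide open with the lever back, and the mould stands on the rest at (140,125), maybe a few degrees turned. I'll measure its yaw by a plane fit.

```bash
python3 - <<'E'
from h import *
O=np.array([.535,.0325]);E=np.array([[.99,.14],[-.14,.99]])
B=[]
for _ in range(4):
    f=grab_frame('side');W=cloud(f);hsv=cv2.cvtColor(f["pixels"],cv2.COLOR_BGR2HSV)
    c=(W[...,:2]-O)@E   # clamp x,y
    B.append(np.c_[c[...,0].ravel(),c[...,1].ravel(),W[...,2].ravel(),hsv[...,1].ravel()])
P=np.vstack(B);P=P[np.isfinite(P[:,0])&(P[:,3]<60)]
b=P[(abs(P[:,0])<.008)&(P[:,1]>-.02)&(P[:,1]<.02)&(P[:,2]>.075)&(P[:,2]<.108)]
e=P[(abs(P[:,1]-.027)<.008)&(P[:,0]>.004)&(P[:,0]<.030)&(P[:,2]>.035)&(P[:,2]<.108)]
A=np.c_[np.ones(len(b)),b[:,1],b[:,2]-.09];k=np.linalg.lstsq(A,b[:,0],rcond=None)[0];print("back x0,slope dy,dz",k.round(4),len(b),"yaw rel",-np.degrees(np.arctan(k[1])))
A=np.c_[np.ones(len(e)),e[:,0],e[:,2]-.07];k=np.linalg.lstsq(A,e[:,1],rcond=None)[0];print("edge y0,dx,dz",k.round(4),len(e),"yaw rel",np.degrees(np.arctan(k[1])))
E
```

```text
back x0,slope dy,dz [ 0.0009 -0.0507  0.0062] 250 yaw rel 2.9040023839998512
edge y0,dx,dz [ 0.0261  0.0591 -0.0018] 382 yaw rel 3.3836435969402014
```

```bash
python3 -c "
from h import *
print(job_done())"
```

```text
the job is handed in; nothing more can be done
None
```

I seated the mould in the corner and let go; the clamp locked and was released wide open, and the mould is still standing on the rest. After the release it measured about 3° off square, and I left it that way. The dowel looks fully home, but I judged that from only a few depth pixels.

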